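# Park the board holder over the hidden brace of a slatted tray cover

### The arm

A 6-joint arm with a two-finger parallel gripper is mounted at the origin on the work surface. World frame = base frame: x ahead of the robot, y to its left, z up, the work surface at z = 0. Lengths are in m, angles in rad, forces in N, time in s.
With the tool pointing down it reaches from about 0.425 to 0.95 m from the base axis. Payload 14.7 kg.
Tool frame: the origin (TCP) lies at the very end of the fingers, on their centre line; the grasp point (between the pads) lies 19 mm behind it (bot.grip_point_offset is the distance from the TCP to the grasp point, in m); z points along the fingers, y is the direction in which the jaws open and shut (so a half turn about z gives the same grasp; the last joint's range is limited). The gripper opens to 85 mm and grips with 20 to 120 N. Pads are 22 mm wide; open, the fingers measure 114 mm over their backs; the gripper's body (76 mm by 85 mm) begins 54 mm behind the grasp point. The pads swing forward as they close: fully open they stand 13 mm farther back than shut.
Start: joints at [1.153, 0.48, 1.596, -0, 1.065, -0.047], TCP at [0.236, 0.606, 0.231] pointing down, gripper open.
Joint ranges: [-2.75, 2.75], [-0.82, 2.05], [0.23, 2.67], [-1.56, 4.7], [0.09, 2.69], [-2.92, 2.92]. Speed limits (rad/s): [1.89, 1.89, 2.39, 3.01, 3.01, 3.01].

### API

Orientations are given as a unit quaternion [w, x, y, z].
In Python, from bench import bot gives the robot as it stands.
- The arm moves only by the shell command python3 -m inch 'ROWS'. ROWS is JSON, a list of rows, each an object of numbers: "tx", "ty", "tz": the shift along the tool's x, y, z in cm; "ax", "ay", "az": the turn, a rotation vector about the tool's x, y, z in degrees; "fingers": the opening in per cent of the stroke, from 0 (shut) to 100 (fully open). In form: [{"tx": .., "ty": .., "tz": .., "ax": .., "ay": .., "az": .., "fingers": ..}, ...]. A call has 1 to 20 rows; each row shifts and turns the commanded pose from where the row before left it, along the tool's axes as they then stand; what a row does not reach is not made up. A row lasts 1/8 s, in which the tool goes at most 62.5 mm and 10.7 degrees, less where a joint would pass 70% of its speed; a pose out of reach is approached as far as the arm can. A call is refused whole if a number of a shift passes 6.25 or a number of a turn 10.7, either way. A call with a gripper value outside its range is refused whole. The fingers move at their own pace and stop on an object; the grip force is fixed at half the most. Time passes only in rows, so rows that do not move let the fingers close. It gives the time, the measured TCP pose, the force and the opening at its end, in the units of the state.
- bot.get_obs(): the state, without advancing time (a new reading comes with each control period).
- bot.capture(name): name is "side" or "top" or "wrist"; returns (picture, depth): 480x640x3 uint8, blue, green, red; 480x640 float32, m along the optical axis (not along the pixel's ray), 0 where there is no reading.
- bot.get_calibration(name): a dict with "vertical_fov" (degrees; the focal length in pixels is half the picture's height over the tangent of half this angle, whatever the lens; pixels are square), "cx", "cy" (the principal point, pixels), "dist_coeffs" ([k1, k2, p1, p2, k3] as OpenCV has them; the pictures are not rectified), "world_from_camera" (4x4, takes a point from camera to world coordinates); the wrist camera has in their place "hand_eye" (4x4, takes a point from camera to tool coordinates, whose origin is the TCP and whose axes are the flange's). Camera axes: x right, y down, z forward; pixel columns grow to the right and rows downward; lengths in m; the calibration is good to about 2 mm. A picture is of the moment at which its call begins: read the wrist's pose just before it. get_calibration takes no time and is no camera call.
- bot.job_done(): hands the job in, once; it reports no verdict.
Trained networks look in the newest picture that a camera, given by its name, has taken for a name from the list of things; names that differ only in an ending like _2 or _b are one class to them, and where a whole thing is asked for, a point or a joint stands for the part that bears it (a point fixed in the world has none). Each returns a list of dicts, best first, with "score" (0 to 1); they miss things now and then, are a little off and sometimes report something else, mostly with a low value. They report only what shows in the picture. A call takes as long as a camera call.
- bot.search_frame(query, camera): "centre" ([x, y, z] in m, in the coordinates of the camera as it stood for that picture, good to about 4 mm: the middle of the surface that is visible of it).
The state is a dict: "time_s": time; "q": joint angles; "qvel": joint speeds; "effort": joint torques, N m; "eef_pos": TCP position; "tool_rot": TCP orientation; "contact_force": force on the tool from outside, world axes, zero at the start; "wrist_torque": the same for the moment, N m; "grip_width": finger opening in m.
Only numpy, scipy, OpenCV 4.12 (cv2) and the standard library are available. Lean on these libraries where they do the work, as an engineer would, in place of code of your own. Each camera call takes 0.05 s, during which the arm holds its last target. There are 200 camera calls.

### The job

The slatted cover of the blue parts tray is springy and gives way under weight, except over one cross-brace hidden beneath it. With the holder still standing where it is, press gently with your fingertips along the cover until you feel where it turns stiff; then pick up the weighted board holder by its brass post and set it down gently, upright, in the middle of that stiff place and clear of the blue frame, so that it does not sink or lean, and let go. Leave everything else on the table where it is.

Things in the scene. Friction and masses are not known exactly. Their poses are not given: they have to be found in the camera images.
- tray: Fixed parts tray, 180 (x) x 300 (y) mm, blue frame 62 mm high. Origin: centre of its underside, on the table. Its cover is 22 wooden slats in two shades, each 150 mm along the tray's x and 12 mm along its y, side by side from y = -132 to +132 mm; their tops are 60 mm above the origin. Do not press the tray or cover with over 25 N by hand, nor over 30 N with the holder.
- cover_mid (a point): Middle of the cover's top, 60 mm above the tray's origin, same axes. Each slat sinks straight down alone on springs, 0.3 N per mm per slat, to a hard stop at 8 mm. A hidden brace, 12 mm wide, runs under them along x over their whole length, centred somewhere within 85 mm of here in y. Only the 1 or 2 slats across it are stiff: about 10 N per mm together.
- holder_post (a point): Board holder, 0.8 to 0.95 kg, upright on the table: round steel base 52 mm across, 38 high; brass post 18 x 18 mm up to 105 mm; two thin arms at 47 mm height, with red clips, reach 49 mm to both sides along the holder's x. This point: on the post's axis, 80 mm above the underside, z up. Grasp the post above the arms, on its faces looking along the holder's y.
- holder: The same board holder; origin at the centre of its underside.
- tape_mid (a point): Roll of green tape, 84 mm across, 26 mm high, lying flat; this point is its centre, 13 mm up. Leave it alone.
- driver: Screwdriver with orange handle, 150 mm long, lying on the table. Leave it alone.
- tube1: Glue tube with blue band, 78 x 22 x 14 mm, lying. Origin under its middle. Leave it alone.
- tube2: Glue tube with red band, 78 x 22 x 14 mm, lying. Origin under its middle. Leave it alone.
- tin: Small metal tin, 44 mm across, 24 mm high; origin at the centre of its underside. Leave it alone.

How it is judged:
By the outcome, as a careful person would: the job done as asked, in the order asked, and still so for the second after the job is handed in, with the robot touching nothing.
It also fails if it takes over 72 s, if anything falls off the work surface, if the arm or the gripper's body presses on something with over 40 N, if the wrist force passes 120 N, or if a joint passes its speed limit or range.

## Working session

There is one attempt and no reset: what is moved stays moved. The work goes in short steps, Python scripts to look and compute and a shell command to move; the robot and the scene stay as the last step left them, time stands still between calls to the robot, and variables do not carry over. Pictures are saved under pics/ and viewed, about 8 in all and at most 12, crops included, and the job is handed in when it is done.

```bash
mkdir -p pics; ls
cat > h.py <<'E'
import numpy as np, cv2
from bench import bot
from scipy.spatial.transform import Rotation as R
def Tool():
    o=bot.get_obs(); T=np.eye(4); q=o['tool_rot']; T[:3,:3]=R.from_quat([q[1],q[2],q[3],q[0]]).as_matrix(); T[:3,3]=o['eef_pos']; return T
def W(cam):
    c=bot.get_calibration(cam)
    return np.array(c['world_from_camera']) if cam!='wrist' else Tool()@np.array(c['hand_eye'])
def K(cam):
    c=bot.get_calibration(cam); f=240/np.tan(np.radians(c['vertical_fov'])/2)
    return np.array([[f,0,c['cx']],[0,f,c['cy']],[0,0,1]]),np.array(c['dist_coeffs'])
def cloud(cam,d):
    k,dc=K(cam); v,u=np.mgrid[0:480,0:640]
    p=cv2.undistortPoints(np.stack([u,v],-1).reshape(-1,1,2).astype(np.float32),k,dc).reshape(480,640,2)
    P=np.concatenate([p*d[...,None],d[...,None]],-1); w=W(cam); P=P@w[:3,:3].T+w[:3,3]; P[d==0]=np.nan; return P
E
python3 - <<'E'
from h import *
np.set_printoptions(precision=4,suppress=True)
o=bot.get_obs(); print({k:np.round(v,4) for k,v in o.items()})
for cam in ['top','side']:
    im,d=bot.capture(cam); cv2.imwrite(f'pics/{cam}0.png',im); np.save(f'{cam}0.npy',cloud(cam,d)); np.save(cam+'0i.npy',im)
    w=W(cam); print(cam,w[:3,3])
    for n in ['tray','holder','cover_mid','holder_post','tape_mid','driver','tube1','tube2','tin']:
        r=bot.search_frame(n,cam); print(n,[(round(x['score'],2),(w[:3,:3]@x['centre']+w[:3,3]).round(3)) for x in r[:2]])
E
```

```text
pics
{'time_s': np.float64(0.0), 'q': array([ 1.1534,  0.4808,  1.5969, -0.    ,  1.0651, -0.0466]), 'qvel': array([ 0.0007,  0.0005, -0.0013, -0.0009,  0.0003,  0.0001]), 'effort': array([  0.0024, -95.0627, -43.0185,  -0.    ,   0.0119,  -0.0001]), 'eef_pos': array([0.2353, 0.6055, 0.2307]), 'tool_rot': array([-0.0001,  0.1843,  0.9829, -0.0006]), 'contact_force': array([-0.0963,  1.5874, -0.259 ]), 'wrist_torque': array([ 0.0397, -0.0405,  0.0251]), 'grip_width': np.float64(0.0852)}
top [ 0.4399 -0.0158  1.0299]
tray [(0.63, array([ 0.53 , -0.029,  0.059]))]
holder [(0.63, array([0.516, 0.275, 0.036])), (0.58, array([ 0.628, -0.312,  0.021]))]
cover_mid [(0.7, array([ 0.535, -0.034,  0.06 ]))]
holder_post [(0.79, array([0.514, 0.271, 0.037]))]
tape_mid [(0.8, array([ 0.448, -0.276,  0.019]))]
driver [(0.7, array([0.439, 0.422, 0.022]))]
tube1 [(0.79, array([ 0.497, -0.397,  0.012])), (0.77, array([0.615, 0.259, 0.016]))]
tube2 [(0.79, array([ 0.497, -0.397,  0.012])), (0.77, array([0.615, 0.259, 0.016]))]
tin [(0.63, array([ 0.631, -0.315,  0.022]))]
side [ 0.2463 -0.6309  0.6961]
tray [(0.79, array([ 0.523, -0.073,  0.061]))]
holder [(0.92, array([0.518, 0.27 , 0.033]))]
cover_mid [(0.83, array([ 0.519, -0.076,  0.059])), (0.35, array([ 0.446, -0.284,  0.022]))]
holder_post []
tape_mid [(0.9, array([ 0.443, -0.286,  0.022]))]
driver [(0.69, array([0.442, 0.417, 0.014]))]
tube1 [(0.94, array([ 0.494, -0.402,  0.014])), (0.59, array([0.619, 0.25 , 0.011]))]
tube2 [(0.94, array([ 0.494, -0.402,  0.014])), (0.59, array([0.619, 0.25 , 0.011]))]
tin [(0.85, array([ 0.628, -0.315,  0.022]))]
```

View pics/top0.png

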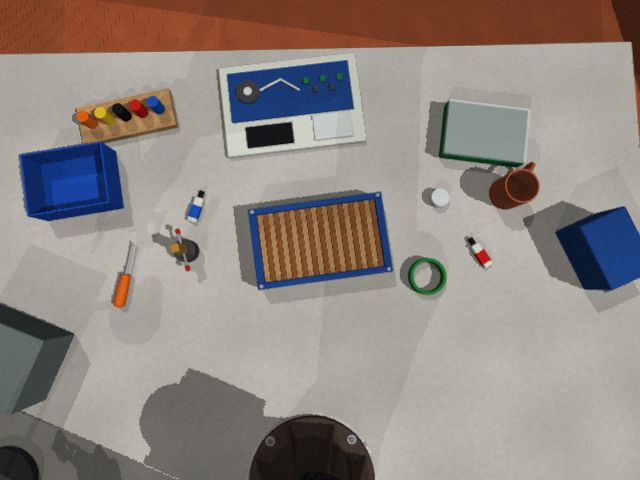

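Run:
```python
from h import *
np.set_printoptions(precision=4,suppress=True)
for cam in ['top','side']:
    P=np.load(cam+'0.npy'); im=np.load(cam+'0i.npy').astype(int)
    b,g,r=im[...,0],im[...,1],im[...,2]
    blue=(b>r+40)&(b>g+15)
    m=blue&(P[...,2]>.045)&(P[...,2]<.075)&(P[...,0]>.3)&(P[...,0]<.75)&(abs(P[...,1]+.03)<.25)
    q=P[m]; print(cam,'frame',m.sum(),q[:,2].mean(), cv2.minAreaRect((q[:,:2]).astype(np.float32)*1000))
    # holder
    n=(np.hypot(P[...,0]-.516,P[...,1]-.272)<.07)
    for lo,hi in [(.03,.042),(.043,.056),(.06,.1),(.1,.115)]:
        q=P[n&(P[...,2]>lo)&(P[...,2]<hi)]
        if len(q)>5: print(lo,len(q),q.mean(0),cv2.minAreaRect(q[:,:2].astype(np.float32)*1000))
    red=n&(r>g+60)&(r>b+60); q=P[red]; print('red',len(q)); 
    if len(q)>4:
        _,l,c=cv2.kmeans(q.astype(np.float32),2,None,(3,50,1e-6),5,0); print(c,np.bincount(l[:,0]),np.degrees(np.arctan2(*(c[1]-c[0])[[1,0]])))
```

```text
top frame 2617 0.0611096418959791 ((532.661865234375, -28.744125366210938), (179.40414428710938, 299.38116455078125), 6.683196067810059)
0.03 244 [0.5182 0.2711 0.0374] ((519.3731689453125, 275.1986999511719), (46.679988861083984, 50.60979461669922), 80.87801361083984)
0.043 134 [0.5188 0.2765 0.0497] ((520.1666259765625, 276.0132751464844), (98.14431762695312, 13.890213012695312), 14.918427467346191)
0.06 62 [0.5179 0.2721 0.08  ] ((516.7333984375, 272.48638916015625), (11.819755554199219, 23.566993713378906), 63.677635192871094)
0.1 78 [0.5191 0.2774 0.1045] ((519.3707275390625, 277.7911071777344), (17.89063835144043, 18.60837745666504), 18.209030151367188)
red 42
[[0.4768 0.2677 0.0487]
 [0.5598 0.2904 0.0483]] [21 21] 15.305644
side frame 1582 0.05988198418413807 ((531.1632080078125, -34.15594482421875), (177.7071990966797, 297.5880432128906), 6.391613960266113)
0.03 153 [0.5176 0.2667 0.0357] ((520.2493286132812, 272.7292175292969), (46.08479690551758, 80.57445526123047), 76.41699981689453)
0.043 124 [0.5175 0.273  0.0482] ((518.5970458984375, 274.3661804199219), (97.45732116699219, 18.412893295288086), 12.828511238098145)
0.06 127 [0.5179 0.2707 0.0807] ((516.8517456054688, 272.2255554199219), (17.65141487121582, 24.416820526123047), 59.737937927246094)
0.1 37 [0.5194 0.2745 0.1027] ((518.4172973632812, 275.4958190917969), (18.968822479248047, 18.212493896484375), 19.16362762451172)
red 8
[[0.5608 0.2852 0.0476]
 [0.4769 0.2618 0.049 ]] [4 4] -164.41663
```

```bash
cat >> h.py <<'E'
def go(t,ang=None):
    """shift in present tool axes (cm) to world target t (m); turn about tool z (deg) to bring tool x to heading ang; levelling turn"""
    T=Tool(); s=T[:3,:3].T@(np.array(t)-T[:3,3])*100
    h=np.degrees(np.arctan2(T[1,0],T[0,0]))
    print('at',T[:3,3].round(4),'head',h.round(2),'z',T[:3,2].round(4),'shift cm',s.round(2),'az',None if ang is None else round((h-ang+180)%360-180,2))
E
python3 -m inch '[{"tx":-4.2,"ty":-4.05,"fingers":0},{"tx":-4.2,"ty":-4.05},{"tx":-4.2,"ty":-4.05},{"tx":-4.2,"ty":-4.05},{"tx":-4.2,"ty":-4.05},{"tx":-4.2,"ty":-4.05},{"tx":-4.2,"ty":-4.05},{"tx":-4.2,"ty":-4.05},{"tx":-4.2,"ty":-4.05},{"tx":-4.2,"ty":-4.05},{"tx":-4.2,"ty":-4.05},{"tx":-4.2,"ty":-4.05},{"az":10.4},{"az":10.4},{"az":10.4},{"az":10.4},{"az":10.4},{"az":10.2}]'
python3 - <<'E'
from h import *
im,d=bot.capture('wrist'); P=cloud('wrist',d); cv2.imwrite('pics/w1.png',im)
im=im.astype(int);b,g,r=im[...,0],im[...,1],im[...,2]
m=(b>r+40)&(b>g+15)&(P[...,2]>.045)&(P[...,2]<.075)&(abs(P[...,0]-.53)<.15)&(abs(P[...,1]+.03)<.25)
q=P[m]; print(m.sum(),q[:,2].mean(), cv2.minAreaRect((q[:,:2]).astype(np.float32)*1000), q.min(0),q.max(0))
go([.532,-.031,.07],96.6); print(bot.get_obs()['contact_force'],bot.get_obs()['grip_width'])
E
```

```text
$[0]: bad value
<stdin>:5: RuntimeWarning: Mean of empty slice.
  ret = ret.dtype.type(ret / rcount)
Traceback (most recent call last):
ValueError: zero-size array to reduction operation minimum which has no identity
```

View pics/w1.png

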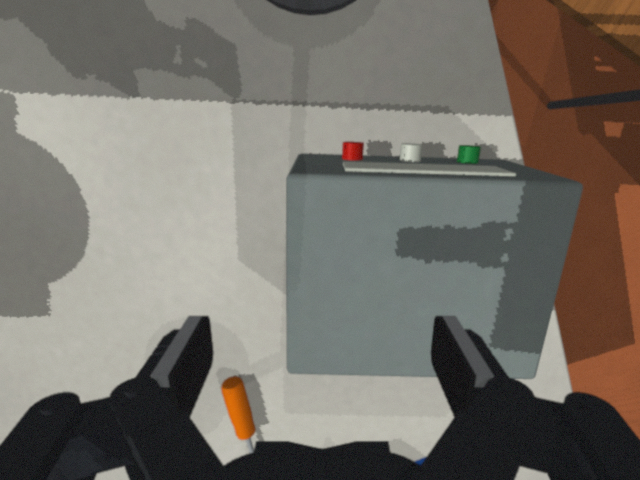

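The picture shows the start pose: a grey box, and the orange driver at about (238,405). The call was refused, so nothing moved. I'll retry with all keys in each row.

```bash
python3 -m inch '[{"tx":-4.2,"ty":-4.05,"tz":0,"ax":0,"ay":0,"az":0,"fingers":0}]'
```

```text
time_s: 1.18
eef_pos: [0.2594, 0.5547, 0.2311]
tool_rot: [0.0, 0.183, 0.983, 0.001]
contact_force: [1.6, 0.5, 0.4]
grip_width: 0.0699
```

```bash
python3 -m inch '[{"tx":-4.2,"ty":-4.05,"tz":0,"ax":0,"ay":0,"az":0,"fingers":0},{"tx":-4.2,"ty":-4.05,"tz":0,"ax":0,"ay":0,"az":0,"fingers":0},{"tx":-4.2,"ty":-4.05,"tz":0,"ax":0,"ay":0,"az":0,"fingers":0},{"tx":-4.2,"ty":-4.05,"tz":0,"ax":0,"ay":0,"az":0,"fingers":0},{"tx":-4.2,"ty":-4.05,"tz":0,"ax":0,"ay":0,"az":0,"fingers":0},{"tx":-4.2,"ty":-4.05,"tz":0,"ax":0,"ay":0,"az":0,"fingers":0},{"tx":-4.2,"ty":-4.05,"tz":0,"ax":0,"ay":0,"az":0,"fingers":0},{"tx":-4.2,"ty":-4.05,"tz":0,"ax":0,"ay":0,"az":0,"fingers":0},{"tx":-4.2,"ty":-4.05,"tz":0,"ax":0,"ay":0,"az":0,"fingers":0},{"tx":-4.2,"ty":-4.05,"tz":0,"ax":0,"ay":0,"az":0,"fingers":0},{"tx":-4.2,"ty":-4.05,"tz":0,"ax":0,"ay":0,"az":0,"fingers":0},{"tx":0,"ty":0,"tz":0,"ax":0,"ay":0,"az":10.4,"fingers":0},{"tx":0,"ty":0,"tz":0,"ax":0,"ay":0,"az":10.4,"fingers":0},{"tx":0,"ty":0,"tz":0,"ax":0,"ay":0,"az":10.4,"fingers":0},{"tx":0,"ty":0,"tz":0,"ax":0,"ay":0,"az":10.4,"fingers":0},{"tx":0,"ty":0,"tz":0,"ax":0,"ay":0,"az":10.4,"fingers":0},{"tx":0,"ty":0,"tz":0,"ax":0,"ay":0,"az":10.2,"fingers":0},{"tx":0,"ty":0,"tz":0,"ax":0,"ay":0,"az":0,"fingers":0}]'
python3 - <<'E'
from h import *
im,d=bot.capture('wrist'); P=cloud('wrist',d); cv2.imwrite('pics/w2.png',im)
im=im.astype(int);b,g,r=im[...,0],im[...,1],im[...,2]
m=(b>r+40)&(b>g+15)&(P[...,2]>.045)&(P[...,2]<.075)&(abs(P[...,0]-.53)<.15)&(abs(P[...,1]+.03)<.25)
q=P[m]; print(m.sum(),q[:,2].mean(), cv2.minAreaRect((q[:,:2]).astype(np.float32)*1000))
go([.532,-.031,.07],96.6); print(bot.get_obs()['contact_force'],bot.get_obs()['grip_width'])
E
```

```text
time_s: 3.42
eef_pos: [0.5292, -0.0298, 0.2314]
tool_rot: [0.0, 0.665, 0.747, 0.0]
contact_force: [-0.4, 1.5, -0.3]
grip_width: 0.0002
18226 0.06055854150980085 ((532.8087158203125, -28.676589965820312), (179.542724609375, 298.8749084472656), 6.8809285163879395)
at [ 0.5292 -0.0298  0.2314] head 96.79 z [ 2.e-04 -0.e+00 -1.e+00] shift cm [-0.15  0.26 16.14] az 0.19
[-0.11979576 -0.67434992 -0.25637549] 0.0002910919686245498
```

View pics/w2.png

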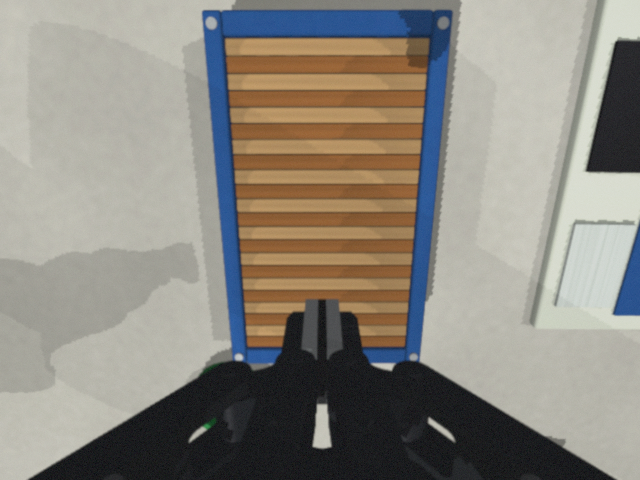

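The wrist picture shows the whole tray: frame corners near (212,20), (443,20), (238,357) and (412,357), with the shut fingers at (322,310). This agrees with the top camera: centre (0.5328, -0.0287), yaw 6.8°. Next I probe from tray y = +80, pressing about 1 mm.

```bash
python3 -m inch '[{"tx":4,"ty":0.3,"tz":0,"ax":0,"ay":0,"az":0,"fingers":0},{"tx":4.1,"ty":0,"tz":0,"ax":0,"ay":0,"az":0,"fingers":0},{"tx":0,"ty":0,"tz":5.4,"ax":0,"ay":0,"az":0,"fingers":0},{"tx":0,"ty":0,"tz":5.4,"ax":0,"ay":0,"az":0,"fingers":0},{"tx":0,"ty":0,"tz":5.3,"ax":0,"ay":0,"az":0,"fingers":0},{"tx":0,"ty":0,"tz":0,"ax":0,"ay":0,"az":0,"fingers":0},{"tx":0,"ty":0,"tz":0,"ax":0,"ay":0,"az":0,"fingers":0},{"tx":0,"ty":0,"tz":0,"ax":0,"ay":0,"az":0,"fingers":0}]'
python3 -m inch '[{"tx":0,"ty":0,"tz":1.1,"ax":0,"ay":0,"az":0,"fingers":0},{"tx":0,"ty":0,"tz":0,"ax":0,"ay":0,"az":0,"fingers":0},{"tx":0,"ty":0,"tz":0,"ax":0,"ay":0,"az":0,"fingers":0}]'
```

```text
time_s: 4.47
eef_pos: [0.5244, 0.0511, 0.0725]
tool_rot: [0.001, 0.665, 0.747, 0.001]
contact_force: [0.2, -0.3, -0.2]
grip_width: 0.0001
time_s: 4.85
eef_pos: [0.5229, 0.051, 0.0594]
tool_rot: [-0.0, 0.665, 0.746, -0.0]
contact_force: [-0.0, -0.7, 1.2]
grip_width: 0.0001
```

```bash
for p in a; do
python3 -m inch '[{"tx":0,"ty":0,"tz":-1,"ax":0,"ay":0,"az":0,"fingers":0},{"tx":-2,"ty":0,"tz":0,"ax":0,"ay":0,"az":0,"fingers":0},{"tx":0,"ty":0,"tz":1.05,"ax":0,"ay":0,"az":0,"fingers":0},{"tx":0,"ty":0,"tz":0,"ax":0,"ay":0,"az":0,"fingers":0},{"tx":0,"ty":0,"tz":0,"ax":0,"ay":0,"az":0,"fingers":0}]'
python3 -m inch '[{"tx":0,"ty":0,"tz":-1,"ax":0,"ay":0,"az":0,"fingers":0},{"tx":-2,"ty":0,"tz":0,"ax":0,"ay":0,"az":0,"fingers":0},{"tx":0,"ty":0,"tz":1,"ax":0,"ay":0,"az":0,"fingers":0},{"tx":0,"ty":0,"tz":0,"ax":0,"ay":0,"az":0,"fingers":0},{"tx":0,"ty":0,"tz":0,"ax":0,"ay":0,"az":0,"fingers":0}]'
python3 -m inch '[{"tx":0,"ty":0,"tz":-1,"ax":0,"ay":0,"az":0,"fingers":0},{"tx":-2,"ty":0,"tz":0,"ax":0,"ay":0,"az":0,"fingers":0},{"tx":0,"ty":0,"tz":1,"ax":0,"ay":0,"az":0,"fingers":0},{"tx":0,"ty":0,"tz":0,"ax":0,"ay":0,"az":0,"fingers":0},{"tx":0,"ty":0,"tz":0,"ax":0,"ay":0,"az":0,"fingers":0}]'
done | grep -v -e grip -e rot
```

```text
time_s: 5.48
eef_pos: [0.5248, 0.0316, 0.0587]
contact_force: [-0.5, -0.8, 0.9]
time_s: 6.1
eef_pos: [0.5272, 0.0117, 0.0587]
contact_force: [-0.5, -0.4, 2.2]
time_s: 6.72
eef_pos: [0.5306, -0.0094, 0.0589]
contact_force: [2.0, -7.3, 11.3]
```

```bash
for p in a; do
python3 -m inch '[{"tx":0,"ty":0,"tz":-1,"ax":0,"ay":0,"az":0,"fingers":0},{"tx":-2,"ty":0,"tz":0,"ax":0,"ay":0,"az":0,"fingers":0},{"tx":0,"ty":0,"tz":0,"ax":0,"ay":0,"az":0,"fingers":0},{"tx":0,"ty":0,"tz":1,"ax":0,"ay":0,"az":0,"fingers":0},{"tx":0,"ty":0,"tz":0,"ax":0,"ay":0,"az":0,"fingers":0},{"tx":0,"ty":0,"tz":0,"ax":0,"ay":0,"az":0,"fingers":0}]'
python3 -m inch '[{"tx":0,"ty":0,"tz":-1,"ax":0,"ay":0,"az":0,"fingers":0},{"tx":1,"ty":0,"tz":0,"ax":0,"ay":0,"az":0,"fingers":0},{"tx":0,"ty":0,"tz":0,"ax":0,"ay":0,"az":0,"fingers":0},{"tx":0,"ty":0,"tz":1,"ax":0,"ay":0,"az":0,"fingers":0},{"tx":0,"ty":0,"tz":0,"ax":0,"ay":0,"az":0,"fingers":0},{"tx":0,"ty":0,"tz":0,"ax":0,"ay":0,"az":0,"fingers":0}]'
python3 -m inch '[{"tx":0,"ty":0,"tz":-1,"ax":0,"ay":0,"az":0,"fingers":0},{"tx":2,"ty":0,"tz":0,"ax":0,"ay":0,"az":0,"fingers":0},{"tx":0,"ty":0,"tz":0,"ax":0,"ay":0,"az":0,"fingers":0},{"tx":0,"ty":0,"tz":1,"ax":0,"ay":0,"az":0,"fingers":0},{"tx":0,"ty":0,"tz":0,"ax":0,"ay":0,"az":0,"fingers":0},{"tx":0,"ty":0,"tz":0,"ax":0,"ay":0,"az":0,"fingers":0}]'
done | grep -v -e grip -e rot
```

```text
time_s: 7.48
eef_pos: [0.5324, -0.0288, 0.0586]
contact_force: [-0.5, -6.9, 12.7]
time_s: 8.22
eef_pos: [0.5312, -0.0182, 0.0586]
contact_force: [-0.9, 4.6, 13.5]
time_s: 8.98
eef_pos: [0.5289, 0.0015, 0.0585]
contact_force: [-0.0, 5.8, 10.5]
```

```bash
for p in a; do
python3 -m inch '[{"tx":0,"ty":0,"tz":-1,"ax":0,"ay":0,"az":0,"fingers":0},{"tx":0.5,"ty":0,"tz":0,"ax":0,"ay":0,"az":0,"fingers":0},{"tx":0,"ty":0,"tz":0,"ax":0,"ay":0,"az":0,"fingers":0},{"tx":0,"ty":0,"tz":1,"ax":0,"ay":0,"az":0,"fingers":0},{"tx":0,"ty":0,"tz":0,"ax":0,"ay":0,"az":0,"fingers":0},{"tx":0,"ty":0,"tz":0,"ax":0,"ay":0,"az":0,"fingers":0}]'
python3 -m inch '[{"tx":0,"ty":0,"tz":-1,"ax":0,"ay":0,"az":0,"fingers":0},{"tx":-4,"ty":0,"tz":0,"ax":0,"ay":0,"az":0,"fingers":0},{"tx":0,"ty":0,"tz":0,"ax":0,"ay":0,"az":0,"fingers":0},{"tx":0,"ty":0,"tz":1,"ax":0,"ay":0,"az":0,"fingers":0},{"tx":0,"ty":0,"tz":0,"ax":0,"ay":0,"az":0,"fingers":0},{"tx":0,"ty":0,"tz":0,"ax":0,"ay":0,"az":0,"fingers":0}]'
python3 -m inch '[{"tx":0,"ty":0,"tz":-1,"ax":0,"ay":0,"az":0,"fingers":0},{"tx":-0.5,"ty":0,"tz":0,"ax":0,"ay":0,"az":0,"fingers":0},{"tx":0,"ty":0,"tz":0,"ax":0,"ay":0,"az":0,"fingers":0},{"tx":0,"ty":0,"tz":1,"ax":0,"ay":0,"az":0,"fingers":0},{"tx":0,"ty":0,"tz":0,"ax":0,"ay":0,"az":0,"fingers":0},{"tx":0,"ty":0,"tz":0,"ax":0,"ay":0,"az":0,"fingers":0}]'
done | grep -v -e grip -e rot
```

```text
time_s: 9.72
eef_pos: [0.5276, 0.0063, 0.0585]
contact_force: [-0.4, 0.4, 1.3]
time_s: 10.48
eef_pos: [0.5331, -0.0332, 0.0589]
contact_force: [-0.2, -7.3, 9.0]
time_s: 11.22
eef_pos: [0.5333, -0.0384, 0.0584]
contact_force: [0.9, -1.1, 4.2]
```

Two slats, tray y from 0 to 24, are stiff: stiff readings from -5 to +30, fading at -10, soft at 35. The middle is tray y ≈ 12, about (0.531, -0.017) in world coordinates. Now to the holder.

```bash
python3 -m inch '[{"tx":0,"ty":0,"tz":-4.7,"ax":0,"ay":0,"az":0,"fingers":0},{"tx":0,"ty":0,"tz":-4.7,"ax":0,"ay":0,"az":0,"fingers":0},{"tx":0,"ty":0,"tz":-4.7,"ax":0,"ay":0,"az":0,"fingers":100},{"tx":5.24,"ty":0.38,"tz":0,"ax":0,"ay":0,"az":0,"fingers":100},{"tx":5.24,"ty":0.38,"tz":0,"ax":0,"ay":0,"az":0,"fingers":100},{"tx":5.24,"ty":0.38,"tz":0,"ax":0,"ay":0,"az":0,"fingers":100},{"tx":5.24,"ty":0.38,"tz":0,"ax":0,"ay":0,"az":0,"fingers":100},{"tx":5.24,"ty":0.38,"tz":0,"ax":0,"ay":0,"az":0,"fingers":100},{"tx":5.24,"ty":0.38,"tz":0,"ax":0,"ay":0,"az":0,"fingers":100},{"tx":0,"ty":0,"tz":0,"ax":0,"ay":0,"az":-9.86,"fingers":100},{"tx":0,"ty":0,"tz":0,"ax":0,"ay":0,"az":-9.86,"fingers":100},{"tx":0,"ty":0,"tz":0,"ax":0,"ay":0,"az":-9.86,"fingers":100},{"tx":0,"ty":0,"tz":0,"ax":0,"ay":0,"az":-9.86,"fingers":100},{"tx":0,"ty":0,"tz":0,"ax":0,"ay":0,"az":-9.86,"fingers":100},{"tx":0,"ty":0,"tz":0,"ax":0,"ay":0,"az":-9.86,"fingers":100},{"tx":0,"ty":0,"tz":0,"ax":0,"ay":0,"az":-9.86,"fingers":100},{"tx":0,"ty":0,"tz":0,"ax":0,"ay":0,"az":-9.86,"fingers":100},{"tx":0,"ty":0,"tz":0,"ax":0,"ay":0,"az":-9.86,"fingers":100},{"tx":0,"ty":0,"tz":0,"ax":0,"ay":0,"az":-9.86,"fingers":100}]'
python3 -m inch '[{"tx":0,"ty":0,"tz":0,"ax":0,"ay":0,"az":0,"fingers":100},{"tx":0,"ty":0,"tz":0,"ax":0,"ay":0,"az":0,"fingers":100}]'
python3 - <<'E'
from h import *
np.set_printoptions(precision=4,suppress=True)
im,d=bot.capture('wrist'); P=cloud('wrist',d); cv2.imwrite('pics/w3.png',im)
im=im.astype(int);b,g,r=im[...,0],im[...,1],im[...,2]
n=(np.hypot(P[...,0]-.519,P[...,1]-.276)<.065)
for lo,hi in [(.034,.042),(.043,.056),(.1,.112)]:
    q=P[n&(P[...,2]>lo)&(P[...,2]<hi)]
    if len(q)>5: print(lo,len(q),q.mean(0),cv2.minAreaRect(q[:,:2].astype(np.float32)*1000))
q=P[n&(r>g+60)&(r>b+60)&(P[...,2]>.04)]; print('red',len(q))
if len(q)>4:
    _,l,c=cv2.kmeans(q.astype(np.float32),2,None,(3,50,1e-6),5,0); print(c,np.bincount(l[:,0]),np.degrees(np.arctan2(*(c[1]-c[0])[[1,0]])))
go([.5192,.2765,.061],195.3)
E
```

```text
time_s: 13.6
eef_pos: [0.5195, 0.2764, 0.199]
tool_rot: [-0.001, -0.135, 0.991, -0.0]
contact_force: [-0.7, 0.2, 0.0]
grip_width: 0.0855
time_s: 13.85
eef_pos: [0.5197, 0.2765, 0.1994]
tool_rot: [-0.0, -0.13, 0.992, -0.0]
contact_force: [-0.1, 0.7, -0.2]
grip_width: 0.0855
0.034 1861 [0.5153 0.2777 0.037 ] ((522.5087890625, 277.7662658691406), (51.44057083129883, 57.66790008544922), 67.61516571044922)
0.043 782 [0.5105 0.2764 0.0497] ((519.4231567382812, 278.2065124511719), (97.39634704589844, 17.757648468017578), 10.351713180541992)
0.1 736 [0.5186 0.2787 0.1038] ((519.0357055664062, 278.999267578125), (17.907331466674805, 17.700252532958984), 14.554793357849121)
red 278
[[0.4772 0.2674 0.0512]
 [0.5598 0.2899 0.0512]] [159 119] 15.242475
at [0.5198 0.2765 0.1995] head -165.05 z [-0.0004 -0.0002 -1.    ] shift cm [ 0.05  0.01 13.85] az -0.35
```

View pics/w3.png

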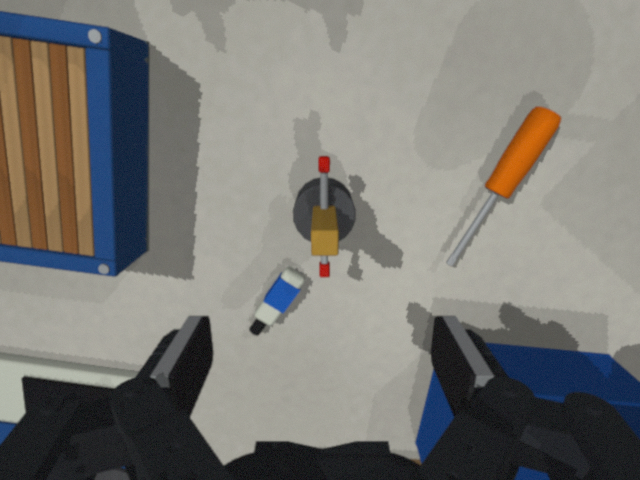

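The post top at (325,238) is square between the open jaws, with the arms pointing up and down the picture. Descend and grip.

```bash
python3 -m inch '[{"tx":0.04,"ty":0.15,"tz":4,"ax":0,"ay":0,"az":-0.3,"fingers":100},{"tx":0,"ty":0,"tz":4,"ax":0,"ay":0,"az":0,"fingers":100},{"tx":0,"ty":0,"tz":3,"ax":0,"ay":0,"az":0,"fingers":100},{"tx":0,"ty":0,"tz":2,"ax":0,"ay":0,"az":0,"fingers":100},{"tx":0,"ty":0,"tz":0.85,"ax":0,"ay":0,"az":0,"fingers":100},{"tx":0,"ty":0,"tz":0,"ax":0,"ay":0,"az":0,"fingers":100},{"tx":0,"ty":0,"tz":0,"ax":0,"ay":0,"az":0,"fingers":100}]'
python3 -m inch '[{"tx":0,"ty":0,"tz":0,"ax":0,"ay":0,"az":0,"fingers":0},{"tx":0,"ty":0,"tz":0,"ax":0,"ay":0,"az":0,"fingers":0},{"tx":0,"ty":0,"tz":0,"ax":0,"ay":0,"az":0,"fingers":0},{"tx":0,"ty":0,"tz":0,"ax":0,"ay":0,"az":0,"fingers":0},{"tx":0,"ty":0,"tz":0,"ax":0,"ay":0,"az":0,"fingers":0},{"tx":0,"ty":0,"tz":0,"ax":0,"ay":0,"az":0,"fingers":0},{"tx":0,"ty":0,"tz":0,"ax":0,"ay":0,"az":0,"fingers":0},{"tx":0,"ty":0,"tz":0,"ax":0,"ay":0,"az":0,"fingers":0}]'
```

```text
time_s: 14.78
eef_pos: [0.5196, 0.2782, 0.0621]
tool_rot: [0.001, -0.134, 0.991, 0.0]
contact_force: [1.0, -0.9, 0.7]
grip_width: 0.0854
time_s: 15.78
eef_pos: [0.5192, 0.2781, 0.0615]
tool_rot: [0.0, -0.134, 0.991, 0.0]
contact_force: [-1.8, 1.6, 6.5]
grip_width: 0.0172
```

```bash
python3 -m inch '[{"tx":0,"ty":0,"tz":-1,"ax":0,"ay":0,"az":0,"fingers":0},{"tx":0,"ty":0,"tz":-2,"ax":0,"ay":0,"az":0,"fingers":0},{"tx":0,"ty":0,"tz":-3,"ax":0,"ay":0,"az":0,"fingers":0},{"tx":0,"ty":0,"tz":-3,"ax":0,"ay":0,"az":0,"fingers":0},{"tx":0,"ty":0,"tz":-2,"ax":0,"ay":0,"az":0,"fingers":0},{"tx":0,"ty":0,"tz":-1,"ax":0,"ay":0,"az":0,"fingers":0},{"tx":0,"ty":0,"tz":0,"ax":0,"ay":0,"az":0,"fingers":0},{"tx":0,"ty":0,"tz":0,"ax":0,"ay":0,"az":0,"fingers":0}]'
python3 -c "
from h import *
go([.531,-.017,.18],195.3); print(bot.get_obs()['wrist_torque'])"
```

```text
time_s: 16.77
eef_pos: [0.5185, 0.2776, 0.1803]
tool_rot: [-0.001, -0.134, 0.991, -0.0]
contact_force: [-0.1, -1.1, -8.5]
grip_width: 0.0171
at [0.5185 0.2776 0.1803] head -164.54 z [-1.5e-03 -7.0e-04 -1.0e+00] shift cm [  6.65 -28.73   0.05] az 0.16
[-0.04786075  0.05284006  0.00536146]
```

```bash
python3 -m inch '[{"tx":0.43,"ty":-1.9,"tz":0,"ax":0,"ay":0,"az":0,"fingers":0},{"tx":0.83,"ty":-3.59,"tz":0,"ax":0,"ay":0,"az":0,"fingers":0},{"tx":0.83,"ty":-3.59,"tz":0,"ax":0,"ay":0,"az":0,"fingers":0},{"tx":0.83,"ty":-3.59,"tz":0,"ax":0,"ay":0,"az":0,"fingers":0},{"tx":0.83,"ty":-3.59,"tz":0,"ax":0,"ay":0,"az":0,"fingers":0},{"tx":0.83,"ty":-3.59,"tz":0,"ax":0,"ay":0,"az":0,"fingers":0},{"tx":0.83,"ty":-3.59,"tz":0,"ax":0,"ay":0,"az":0,"fingers":0},{"tx":0.83,"ty":-3.59,"tz":0,"ax":0,"ay":0,"az":0,"fingers":0},{"tx":0.41,"ty":-1.7,"tz":0,"ax":0,"ay":0,"az":0,"fingers":0},{"tx":0,"ty":0,"tz":0,"ax":0,"ay":0,"az":0,"fingers":0},{"tx":0,"ty":0,"tz":0,"ax":0,"ay":0,"az":0,"fingers":0},{"tx":0,"ty":0,"tz":0,"ax":0,"ay":0,"az":0,"fingers":0}]'
python3 - <<'E'
from h import *
go([.531,-.017,.1215],195.3); print(bot.get_obs()['contact_force'],bot.get_obs()['wrist_torque'])
im,d=bot.capture('side'); cv2.imwrite('pics/s1.png',cv2.resize(im[100:400,150:550],(800,600)))
P=cloud('side',d); m=(np.hypot(P[...,0]-.531,P[...,1]+.017)<.06)
for lo in np.arange(.09,.18,.01):
    q=P[m&(P[...,2]>lo)&(P[...,2]<lo+.01)]
    if len(q)>5: print(lo.round(3),len(q),q.mean(0).round(4),q.min(0).round(3),q.max(0).round(3))
E
```

```text
time_s: 18.27
eef_pos: [0.5315, -0.0159, 0.1812]
tool_rot: [-0.0, -0.135, 0.991, 0.0]
contact_force: [-0.3, -0.3, -9.2]
grip_width: 0.0172
at [ 0.5315 -0.0159  0.1812] head -164.49 z [-3.e-04  2.e-04 -1.e+00] shift cm [ 0.07 -0.1   5.97] az 0.21
[-0.26171645 -0.32025654 -9.18173151] [0.00596288 0.00230372 0.00170811]
0.11 12 [ 0.5186 -0.0317  0.1189] [ 0.506 -0.043  0.118] [ 0.539 -0.016  0.12 ]
0.12 98 [ 0.5237 -0.0357  0.1252] [ 0.506 -0.044  0.12 ] [ 0.554 -0.013  0.13 ]
0.13 95 [ 0.5242 -0.0359  0.1351] [ 0.506 -0.044  0.13 ] [ 0.553 -0.014  0.14 ]
0.14 106 [ 0.5237 -0.0359  0.1448] [ 0.505 -0.045  0.14 ] [ 0.553 -0.016  0.15 ]
0.15 270 [ 0.5292 -0.0264  0.1552] [ 0.506 -0.045  0.15 ] [0.557 0.006 0.16 ]
0.16 165 [ 0.5294 -0.0209  0.1661] [ 0.484 -0.035  0.16 ] [ 0.579 -0.002  0.17 ]
0.17 51 [ 0.5241 -0.0224  0.1735] [ 0.484 -0.034  0.17 ] [ 0.573 -0.005  0.18 ]
```

View pics/s1.png

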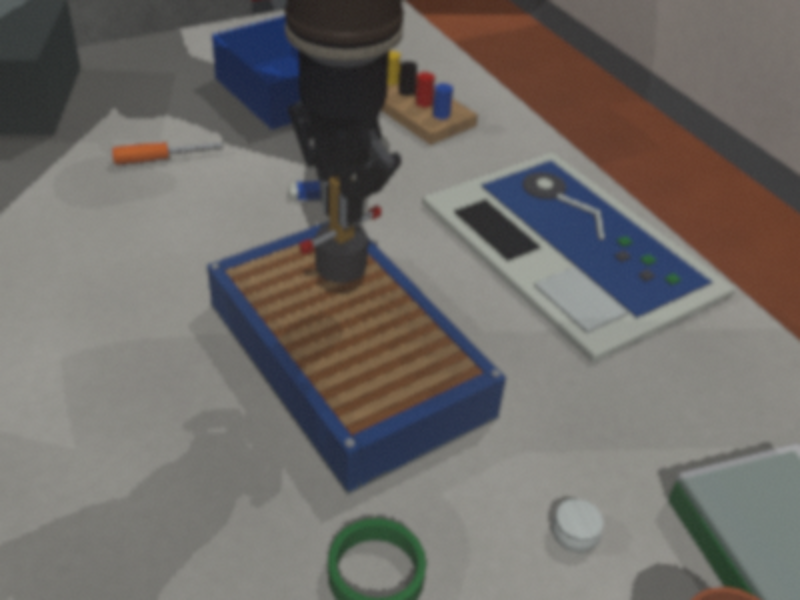

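The holder hangs upright over the cover, base at (342,250) in the crop and arms level. Lower it to just above the cover, then creep down.

```bash
python3 -m inch '[{"tx":0.07,"ty":-0.1,"tz":2,"ax":0,"ay":0,"az":0,"fingers":0},{"tx":0,"ty":0,"tz":2,"ax":0,"ay":0,"az":0,"fingers":0},{"tx":0,"ty":0,"tz":1.2,"ax":0,"ay":0,"az":0,"fingers":0},{"tx":0,"ty":0,"tz":0.4,"ax":0,"ay":0,"az":0,"fingers":0},{"tx":0,"ty":0,"tz":0,"ax":0,"ay":0,"az":0,"fingers":0},{"tx":0,"ty":0,"tz":0,"ax":0,"ay":0,"az":0,"fingers":0},{"tx":0,"ty":0,"tz":0,"ax":0,"ay":0,"az":0,"fingers":0},{"tx":0,"ty":0,"tz":0,"ax":0,"ay":0,"az":0,"fingers":0}]'
for p in a; do
python3 -m inch '[{"tx":0,"ty":0,"tz":0.1,"ax":0,"ay":0,"az":0,"fingers":0},{"tx":0,"ty":0,"tz":0,"ax":0,"ay":0,"az":0,"fingers":0},{"tx":0,"ty":0,"tz":0,"ax":0,"ay":0,"az":0,"fingers":0}]'
python3 -m inch '[{"tx":0,"ty":0,"tz":0.1,"ax":0,"ay":0,"az":0,"fingers":0},{"tx":0,"ty":0,"tz":0,"ax":0,"ay":0,"az":0,"fingers":0},{"tx":0,"ty":0,"tz":0,"ax":0,"ay":0,"az":0,"fingers":0}]'
done
```

```text
time_s: 19.32
eef_pos: [0.5314, -0.0179, 0.1256]
tool_rot: [0.0, -0.134, 0.991, -0.0]
contact_force: [-0.5, 0.7, -8.6]
grip_width: 0.0172
time_s: 19.7
eef_pos: [0.5312, -0.0179, 0.1243]
tool_rot: [-0.0, -0.134, 0.991, 0.0]
contact_force: [0.4, -0.6, -9.1]
grip_width: 0.0173
time_s: 20.08
eef_pos: [0.5312, -0.0179, 0.1233]
tool_rot: [-0.0, -0.134, 0.991, 0.0]
contact_force: [0.4, 0.5, -8.9]
grip_width: 0.0175
```

```bash
for p in a; do
python3 -m inch '[{"tx":0,"ty":0.08,"tz":0.1,"ax":0,"ay":0,"az":0,"fingers":0},{"tx":0,"ty":0,"tz":0,"ax":0,"ay":0,"az":0,"fingers":0},{"tx":0,"ty":0,"tz":0,"ax":0,"ay":0,"az":0,"fingers":0}]'
python3 -m inch '[{"tx":0,"ty":0,"tz":0.06,"ax":0,"ay":0,"az":0,"fingers":0},{"tx":0,"ty":0,"tz":0,"ax":0,"ay":0,"az":0,"fingers":0},{"tx":0,"ty":0,"tz":0,"ax":0,"ay":0,"az":0,"fingers":0}]'
python3 -m inch '[{"tx":0,"ty":0,"tz":0.06,"ax":0,"ay":0,"az":0,"fingers":0},{"tx":0,"ty":0,"tz":0,"ax":0,"ay":0,"az":0,"fingers":0},{"tx":0,"ty":0,"tz":0,"ax":0,"ay":0,"az":0,"fingers":0}]'
done
```

```text
time_s: 20.45
eef_pos: [0.531, -0.0171, 0.1223]
tool_rot: [-0.0, -0.134, 0.991, 0.0]
contact_force: [0.3, 0.4, -9.2]
grip_width: 0.0173
time_s: 20.82
eef_pos: [0.531, -0.0171, 0.1217]
tool_rot: [-0.0, -0.134, 0.991, -0.0]
contact_force: [0.2, -0.4, -9.9]
grip_width: 0.0169
time_s: 21.2
eef_pos: [0.531, -0.0171, 0.1212]
tool_rot: [0.0, -0.134, 0.991, -0.0]
contact_force: [-1.5, 0.5, -5.0]
grip_width: 0.0173
```

Contact is at z ≈ 0.1215, with stiff support. Creep a little more until the weight is carried.

```bash
python3 -m inch '[{"tx":0,"ty":0,"tz":0.04,"ax":0,"ay":0,"az":0,"fingers":0},{"tx":0,"ty":0,"tz":0,"ax":0,"ay":0,"az":0,"fingers":0},{"tx":0,"ty":0,"tz":0,"ax":0,"ay":0,"az":0,"fingers":0}]'
python3 -c "
from h import *
o=bot.get_obs(); print(o['contact_force'],o['wrist_torque'],o['eef_pos'])"
```

```text
time_s: 21.58
eef_pos: [0.5311, -0.0171, 0.1208]
tool_rot: [0.0, -0.134, 0.991, -0.0]
contact_force: [-1.5, 1.0, -1.3]
grip_width: 0.0171
[-1.45734491  0.97720547 -1.31470873] [0.0664822  0.20923774 0.0293441 ] [ 0.53106751 -0.01707824  0.12080529]
```

```bash
python3 -m inch '[{"tx":0,"ty":0,"tz":0.01,"ax":0,"ay":0,"az":0,"fingers":0},{"tx":0,"ty":0,"tz":0,"ax":0,"ay":0,"az":0,"fingers":100},{"tx":0,"ty":0,"tz":0,"ax":0,"ay":0,"az":0,"fingers":100},{"tx":0,"ty":0,"tz":0,"ax":0,"ay":0,"az":0,"fingers":100},{"tx":0,"ty":0,"tz":0,"ax":0,"ay":0,"az":0,"fingers":100},{"tx":0,"ty":0,"tz":0,"ax":0,"ay":0,"az":0,"fingers":100},{"tx":0,"ty":0,"tz":0,"ax":0,"ay":0,"az":0,"fingers":100}]'
```

```text
time_s: 22.45
eef_pos: [0.531, -0.0171, 0.1206]
tool_rot: [0.0, -0.134, 0.991, -0.0]
contact_force: [0.3, -0.0, 0.1]
grip_width: 0.0851
```

```bash
python3 -m inch '[{"tx":0,"ty":0,"tz":-2,"ax":0,"ay":0,"az":0,"fingers":100},{"tx":0,"ty":0,"tz":-4,"ax":0,"ay":0,"az":0,"fingers":100},{"tx":0,"ty":0,"tz":-4,"ax":0,"ay":0,"az":0,"fingers":100},{"tx":0,"ty":0,"tz":-4,"ax":0,"ay":0,"az":0,"fingers":100},{"tx":0,"ty":0,"tz":0,"ax":0,"ay":0,"az":0,"fingers":100},{"tx":0,"ty":0,"tz":0,"ax":0,"ay":0,"az":0,"fingers":100}]'
python3 - <<'E'
from h import *
np.set_printoptions(precision=4,suppress=True)
for cam in ['wrist','side']:
    im,d=bot.capture(cam); P=cloud(cam,d); cv2.imwrite(f'pics/{cam}_f.png',im)
    n=(np.hypot(P[...,0]-.531,P[...,1]+.017)<.065)
    for lo,hi in [(.093,.101),(.104,.116),(.16,.172)]:
        q=P[n&(P[...,2]>lo)&(P[...,2]<hi)]
        if len(q)>5: print(cam,lo,len(q),q.mean(0),cv2.minAreaRect(q[:,:2].astype(np.float32)*1000))
    for n_ in ['holder','tape_mid','driver','tin','tube1']:
        w=W(cam); r=bot.search_frame(n_,cam); print(n_,[(round(x['score'],2),(w[:3,:3]@x['centre']+w[:3,3]).round(3)) for x in r[:2]])
cv2.imwrite('pics/fin.png',np.hstack([cv2.imread('pics/wrist_f.png')[100:400,180:580],cv2.imread('pics/side_f.png')[150:450,220:620]]))
E
```

```text
time_s: 23.2
eef_pos: [0.5306, -0.0171, 0.2601]
tool_rot: [-0.0, -0.134, 0.991, 0.0]
contact_force: [-0.1, -0.3, -0.3]
grip_width: 0.0856
wrist 0.093 1832 [ 0.5266 -0.0175  0.0956] ((526.7987670898438, -20.821083068847656), (72.27044677734375, 51.655029296875), 47.73863220214844)
wrist 0.104 768 [ 0.5222 -0.0187  0.1084] ((530.8474731445312, -16.96309471130371), (97.38800811767578, 17.784896850585938), 10.045801162719727)
wrist 0.16 723 [ 0.5303 -0.0164  0.1624] ((530.6824340820312, -16.235939025878906), (17.98154067993164, 17.958696365356445), 15.176189422607422)
holder [(0.96, array([ 0.525, -0.021,  0.094]))]
tape_mid [(0.74, array([ 0.458, -0.271,  0.022]))]
driver []
tin [(0.56, array([ 0.621, -0.309,  0.023]))]
tube1 [(0.56, array([0.613, 0.257, 0.015]))]
side 0.093 227 [ 0.5298 -0.0255  0.0953] ((532.816162109375, -21.881664276123047), (48.738311767578125, 75.71761322021484), 73.43865203857422)
side 0.104 160 [ 0.5286 -0.0219  0.1083] ((530.72021484375, -20.55059051513672), (97.08338928222656, 15.441008567810059), 13.782685279846191)
side 0.16 60 [ 0.531  -0.0199  0.162 ] ((531.0762329101562, -18.965038299560547), (18.486330032348633, 19.92892074584961), 11.539617538452148)
holder [(0.97, array([ 0.532, -0.026,  0.091]))]
tape_mid [(0.69, array([ 0.446, -0.283,  0.02 ]))]
driver [(0.58, array([0.44 , 0.42 , 0.015]))]
tin [(0.9, array([ 0.628, -0.318,  0.022]))]
tube1 [(0.81, array([ 0.493, -0.402,  0.013])), (0.62, array([0.618, 0.249, 0.01 ]))]
```

View pics/fin.png

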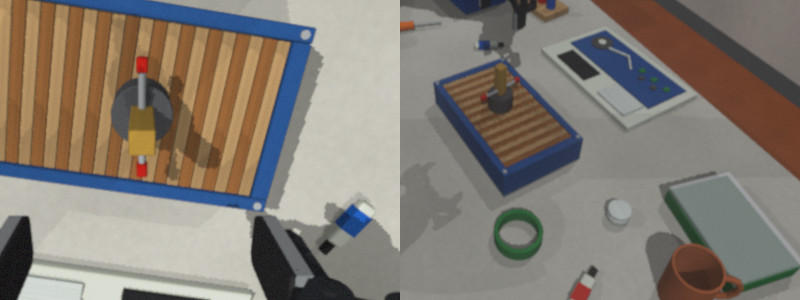

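```bash
python3 -c "
from bench import bot
print(bot.job_done())"
```

```text
the job is handed in; nothing more can be done
None
```

I found the stiff place and set the holder down upright in the middle of it. I handed the job in at about 24 s of the 72 s allowed.

- **Finding the stiff place:** I pressed with shut fingertips, with the holder still in its place, at ten spots from tray y = +80 to -10 mm and 1 to 1.5 mm deep. Forces were 9 to 13.5 N from y = -5 to +30 mm, and 1 to 2 N at the soft spots. The reading at -10 mm was in between, at 4.2 N. That fits the two slats from y = 0 to 24 mm, so I aimed for y = 12 mm.
- **Placing:** I gripped the post on its y faces. The holder weighed about 0.9 kg. I lowered it at about tray y = 12 mm, midway across the cover in x. It touched at the expected height, and its weight was taken within about 1 mm, at roughly 10 N/mm. I then let go and backed the gripper off.
- **Last checks:**
  - **Upright:** The wrist camera put the post top at (0.531, -0.016), within 1 mm of where I aimed, and it looked upright.
  - **Sink:** The post top read about 1.4 mm below its unloaded height, close to the sink expected on the brace.
  - **Clearance:** The base is well clear of the blue frame.
  - **Other things:** The tape, driver, tin and tubes read where they started, to within camera error.

**Disagreements:** The side camera read 3 to 5 mm lower in y than the other two cameras throughout, so I trusted the fingertip probing and the wrist view. My first move call was refused because its rows lacked some keys, and nothing moved.

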